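Unlatch and hold open the shield gate of an imaging dark box

TASK

Open the orange gate of the dark box so that a colleague can change the chip inside: squeeze the two wings of the red catch fully together, then those of the blue catch, then take the yellow handle and swing the gate out past its detent until it stands about square to the box front. The gate is sprung and would swing back, so finish while still holding it wide open by its handle; leave the other things on the bench and on the box where they are.

Things in the scene. Friction and masses are not known exactly. Their poses are not given: they have to be found in the camera images.
- box: Fixed black box (grey roof) 180 x 250 x 100 mm (x, y, z), on the bench before the robot, turned up to 15 degrees. Origin on the bench under the middle of its front face; +x from the front into the box, +y to its left seen from the robot, z up. The orange gate (235 wide, 6 thick, top edge at z = 95 mm) covers the front; two pairs of aluminium posts on it, at box y = +-55 mm, rise to z = 116 mm.
- catch_red: Red squeeze catch on the box roof, at box x = 35, y = +55 or -55 mm (the blue one has the other place). Origin at its middle at roof height (z = 100 mm), axes as the box's. Two upright wings, each 26 (x) x 6 (y) mm, tops 36 mm above the roof, at y = +-22 mm: 50 mm over their outer faces when out, 28 mm fully in. Fixed block between them 12 mm wide, 20 high. Squeeze along y from above.
- catch_blue: Blue squeeze catch in the other place on the roof, otherwise the same as the red one. On both catches a thin arm with a barb runs forward from each wing over the gate's top edge, to 58 mm before the catch's origin and up to 11 mm above the roof; the barbs hold the gate shut while the wings are out.
- red_left (a joint): travel of the red catch's left wing (box +y side of the catch): 0 = out and latched, grows as it is pushed to the middle of the catch, stop at 0.011 m. Counts as squeezed in, and frees the gate, from 0.005 m. A stiff slide (3 N friction, no spring): it stays where it is pushed
- red_right (a joint): travel of the red catch's right wing (box -y side of the catch): 0 = out and latched, grows as it is pushed to the middle of the catch, stop at 0.011 m. Counts as squeezed in, and frees the gate, from 0.005 m. A stiff slide (3 N friction, no spring): it stays where it is pushed
- blue_left (a joint): travel of the blue catch's left wing (box +y side of the catch): 0 = out and latched, grows as it is pushed to the middle of the catch, stop at 0.011 m. Counts as squeezed in, and frees the gate, from 0.005 m. A stiff slide (3 N friction, no spring): it stays where it is pushed
- blue_right (a joint): travel of the blue catch's right wing (box -y side of the catch): 0 = out and latched, grows as it is pushed to the middle of the catch, stop at 0.011 m. Counts as squeezed in, and frees the gate, from 0.005 m. A stiff slide (3 N friction, no spring): it stays where it is pushed
- gate: The orange gate with its handle and posts. Origin on the hinge axis at bench height; shut, it runs from there along -y with its outer face to -x; its axes turn with it
- gate_angle (a joint): gate angle about its vertical hinge: 0 = shut, grows as it swings towards the robot and to the box's left (clockwise seen from above), stop at 1.75 rad. A light spring shuts it (0.06 N m shut, 0.36 N m at 1.5 rad). The detent, a brass sprung ball in a low strip on the bench, must be forced at about 0.9 to 1.05 rad (some 6 N at the handle) and usually stops a gate that swings back
- handle (a point): Yellow upright round bar on the gate, 14 mm thick, from z = 50 to 150 mm, 45 mm before the gate's face and 140 mm along the gate from the hinge. This point is on its axis at z = 125 mm, a good height to grip from above (free all round from z = 116 mm up). It moves with the gate on an arc about the hinge; being round, it may turn in the grip.
- gate_hinge (a point): point on the gate's vertical hinge axis (box x = -3, y = +120 mm), at z = 125 mm; does not move as the gate turns
- vial: amber bottle 24 mm wide, 45 mm tall, on the rear of the box roof; leave alone. Origin under its middle
- lens_ring: brass lens ring 40 mm wide, 12 mm tall, on the rear of the box roof; leave alone. Origin under its middle
- post_base: steel post on a round foot, 40 mm wide, 55 mm tall, on the bench in front of the box's right corner, outside the gate's sweep; leave alone. Origin under its middle
- computer: small computer in a red and white case, 62 x 90 x 30 mm, on the bench to the left; leave alone. Origin under its middle
- driver: screwdriver with an orange handle lying on the bench to the right; leave alone
- jar: jar with a blue cap, 56 mm wide, 70 mm tall, on the bench to the right; leave alone. Origin under its middle
- dish: glass dish 86 mm wide, 16 mm tall, on the bench to the left; leave alone. Origin under its middle

How it is judged:
On the way, in this order (a step that is already met when the one before it is completed fails the run):
1. both wings of the red catch are squeezed in (value of joint each of red_left, red_right above 0.005 m), for 0.2 s.
2. then both wings of the blue catch are squeezed in (value of joint each of blue_left, blue_right above 0.005 m), for 0.2 s.
3. then the gate is swung past its detent (value of joint gate_angle above 1.15 rad), for 0.1 s.
At the end, for the whole second after the job is handed in: The gate stands still at 1.35 rad (77 degrees) or more, held there by the fingers at its handle (more than 1 N of contact, the grasp point within 45 mm of the bar, seen from above), and all four wings are still at least 5 mm in (all of step 1 and all of step 2 and value of joint gate_angle above 1.35 rad and velocity of joint gate_angle between -0.1 and 0.1 rad/s and contact force between the fingers and gate above 1 N and horizontal distance between the grasp point and handle below 0.045 m); the arm keeps its last pose, push and grip.
It fails at once if one of the other things on the bench or on the box roof is moved more than 25 mm (distance of any of vial, lens_ring, post_base, computer, driver, jar, dish from where it was at the start of the episode above 0.025 m).
It also fails if it takes over 54 s, if anything falls off the work surface, if the arm or the gripper's body presses on something with over 40 N, if the wrist force passes 120 N, or if a joint passes its speed limit or range.

ROBOT

A 6-joint arm with a two-finger parallel gripper is mounted at the origin on the work surface. World frame = base frame: x ahead of the robot, y to its left, z up, the work surface at z = 0. Lengths are in m, angles in rad, forces in N, time in s.
With the tool pointing down it reaches from about 0.35 to 0.85 m from the base axis. Payload 8.1 kg.
Tool frame: the origin (TCP) lies at the centre of the arm's flange, where the gripper is bolted on; the fingertips stand 186 mm ahead of it and the grasp point (between the pads) lies 167 mm ahead of it; z points along the fingers, y is the line along which they close (so a half turn about z gives the same grasp; the last joint's range is limited). The gripper opens to 93 mm and grips with 3 to 60 N. Pads are 15 mm wide; open, the fingers measure 128 mm over their backs; the gripper's body (75 mm by 188 mm) begins 65 mm behind the grasp point.
Start: joints at [1.226, 0.13, 1.488, -0, 1.523, -0.085], TCP at [0.154, 0.58, 0.405] pointing down, gripper open.
Joint ranges: [-2.96, 2.96], [-0.89, 2.26], [0.02, 2.5], [-1.34, 4.48], [0, 2.73], [-2.66, 2.66]. Speed limits (rad/s): [2.39, 2.39, 2.79, 3.14, 3.14, 3.14].

INTERFACE

Orientations are given as a rotation vector (axis times angle).
In Python, from plant import robot gives the robot as it stands.
- The arm moves only by the tool apply_moves, never from a script. Its argument "series" is a list of rows, each a list of 2 entries, a list of its own where there are three numbers: the shift along the tool's x, y, z in mm, then the turn, a rotation vector about the tool's x, y, z in rad. A call has 1 to 12 rows; each row shifts and turns the commanded pose from where the row before left it, along the tool's axes as they then stand; what a row does not reach is not made up. A row lasts 1/12 s, in which the tool goes at most 41.7 mm and 7.16 degrees, less where a joint would pass 70% of its speed; a pose out of reach is approached as far as the arm can. A call is refused whole if a number of a shift passes 41.7 or a number of a turn 0.125, either way. A call with a gripper value outside its range is refused whole. "claw" is the opening, from 0 (shut) to 1 (fully open), set as the call begins (left out, the last holds). The fingers move at their own pace and stop on an object; "newtons" is the grip in N (left out, the last holds). Time passes only in rows, so rows that do not move let the fingers close. It gives the time, the measured TCP pose, the force, the opening and the grip force at its end, in the units of the state.
- robot.read_state(): the state, without advancing time (a new reading comes with each control period).
- robot.read_camera(name): name is "scene" or "top"; returns (picture, depth): 384x512x3 uint8, blue, green, red; 384x512 float32, m along the optical axis (not along the pixel's ray), 0 where there is no reading.
- robot.calibration(name): a dict with "fx", "fy", "cx", "cy" (pixels), "extrinsics" (4x4, takes a point from world to camera coordinates). Camera axes: x right, y down, z forward; pixel columns grow to the right and rows downward; lengths in m; the calibration is good to about 2 mm. A picture is of the moment at which its call begins. calibration takes no time and is no camera call.
- robot.close_job(): hands the job in; it is judged then, once.
The state is a dict: "t": time; "q": joint angles; "dq": joint speeds; "joint_torque": joint torques, N m; "tool_pos": TCP position; "orientation": TCP orientation; "force": force on the tool from outside, world axes, zero at the start; "wrist_torque": the same for the moment, N m; "opening": finger opening in m; "gripper_force": force on a finger pad.
Only numpy, scipy, OpenCV 4.12 (cv2) and the standard library are available. Lean on these libraries where they do the work, as an engineer would, in place of code of your own. Each camera call takes 0.05 s, during which the arm holds its last target. There are 200 camera calls.

## Working session

There is one attempt and no reset: what is moved stays moved. The work goes in short steps, Python scripts to look and compute and a tool call to move; the robot and the scene stay as the last step left them, time stands still between calls to the robot, and variables do not carry over. Pictures are saved under pics/ and viewed, at most 10 in all, crops included, and the job is handed in when it is done.

Besides the shell and the picture viewer there is one more tool, called in YAML: its name, and indented under it one key for each argument. apply_moves: Moves the arm, as the interface text tells. Its arguments: {"type":"object","properties":{"series":{"type":"array"},"claw":{"type":"number"},"newtons":{"type":"number"}},"required":["series"]}

```bash
mkdir -p pics; ls
cat > h.py <<'E'
import numpy as np, cv2
from scipy.spatial.transform import Rotation as R
from plant import robot
def pts(name, d):
    c=robot.calibration(name); E=np.array(c["extrinsics"])
    v,u=np.mgrid[:d.shape[0],:d.shape[1]]
    P=np.stack([(u-c["cx"])/c["fx"]*d,(v-c["cy"])/c["fy"]*d,d],-1)
    return (P-E[:3,3])@E[:3,:3]
E
python3 - <<'E'
from h import *
s=robot.read_state(); print(s["t"],s["tool_pos"],s["orientation"],s["opening"])
print(R.from_rotvec(s["orientation"]).as_matrix().round(3))
for n in ("scene","top"):
    p,d=robot.read_camera(n); cv2.imwrite(f"pics/{n}0.png",p); np.save(f"{n}0.npy",d)
    c=robot.calibration(n); print(n,c["fx"],c["cx"],c["cy"],np.array(c["extrinsics"]).round(3).tolist(),(d>0).mean())
E
```

```text
pics
0.0 [0.15403561 0.5796657  0.40369409] [-4.06852071e-01 -3.11476635e+00  2.79089038e-03] 0.09311520302630125
[[-0.966  0.257 -0.001]
 [ 0.257  0.966 -0.002]
 [ 0.    -0.002 -1.   ]]
scene 470.9217486234383 256.5335615342441 194.19380951208092 [[0.353, 0.936, -0.004, -0.206], [0.683, -0.261, -0.682, -0.334], [-0.639, 0.238, -0.732, 1.719], [0.0, 0.0, 0.0, 1.0]] 0.9958597819010416
top 382.45926623571205 256.6337771640453 188.0648007123284 [[-0.08, -0.997, -0.001, 0.039], [-0.975, 0.078, -0.21, 0.615], [0.209, -0.016, -0.978, 0.985], [0.0, 0.0, 0.0, 1.0]] 0.996124267578125
```

View pics/top0.png

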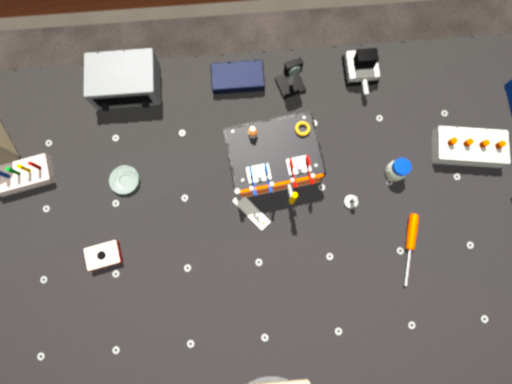

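View pics/scene0.png

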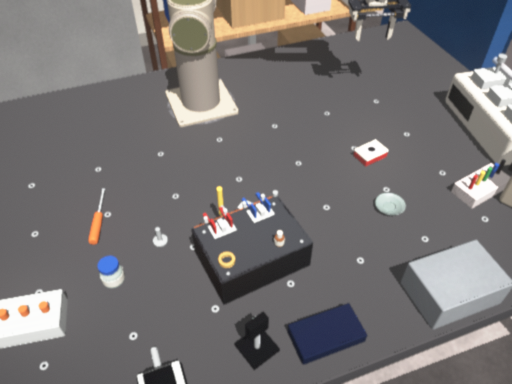

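The top view shows the red catch at about (300,165), which is the box's right side, and blue at (258,173). The yellow handle is at (293,197), the orange gate along (237,192)–(323,177), and the detent strip at (252,211). The scene view agrees, with red at (220,222) and blue at (262,208). Next I measure them by colour and depth.

Run:
```python
from h import *
def masks(hsv):
    H,S,V=[hsv[...,i].astype(int) for i in range(3)]
    return dict(red=((H<5)|(H>172))&(S>150)&(V>90), blue=(abs(H-110)<15)&(S>130)&(V>90), yel=(abs(H-25)<7)&(S>130)&(V>110), org=(H>=6)&(H<17)&(S>170)&(V>110))
for n in ("top","scene"):
    p=cv2.imread(f"pics/{n}0.png"); d=np.load(f"{n}0.npy"); P=pts(n,d); hsv=cv2.cvtColor(p,cv2.COLOR_BGR2HSV)
    v,u=np.mgrid[:384,:512]
    roi=(u>220)&(u<330)&(v>110)&(v<215) if n=="top" else (u>185)&(u<315)&(v>180)&(v<295)
    for k,m in masks(hsv).items():
        m=m&roi; nc,l,st,ce=cv2.connectedComponentsWithStats(m.astype(np.uint8))
        for i in range(1,nc):
            if st[i,4]<5: continue
            q=P[l==i]; print(n,k,ce[i].round(1),st[i,4],"mean",q.mean(0).round(3),"z",q[:,2].min().round(3),q[:,2].max().round(3))
    # roof
    Z=P[...,2]; m=roi&(abs(Z-.1)<.006)
    cnt=max(cv2.findContours(m.astype(np.uint8),0,1)[0],key=cv2.contourArea)[:,0]
    r=cv2.minAreaRect(P[cnt[:,1],cnt[:,0],:2].astype(np.float32)*1000); print(n,"roof",r, cv2.boxPoints(r).round(0).tolist())
    if n=="top":
        c=cv2.resize(p[110:220,220:330],(780,590) and (600,600),interpolation=cv2.INTER_CUBIC); cv2.imwrite("pics/crop_top.png",c)
```

```text
top red [307.6 160.1] 25 mean [ 0.655 -0.142  0.169] z 0.099 1.092
top red [290.9 164.2] 11 mean [ 0.657 -0.103  0.134] z 0.131 0.137
top red [308.4 173.7] 7 mean [ 0.634 -0.15   0.109] z 0.106 0.112
top red [311.2 181. ] 20 mean [ 0.615 -0.156  0.104] z -0.005 0.111
top red [294.4 184.9] 18 mean [ 0.607 -0.11   0.109] z 0.102 0.115
top blue [265.8 170. ] 5 mean [ 0.647 -0.037  0.135] z 0.133 0.137
top blue [270.2 189.8] 13 mean [ 0.599 -0.045  0.109] z 0.105 0.112
top blue [254.5 193.1] 12 mean [ 0.593 -0.003  0.11 ] z 0.107 0.113
top yel [302.2 128.6] 125 mean [ 0.758 -0.145  0.117] z 0.096 1.092
top yel [318.7 175.1] 15 mean [ 0.632 -0.179  0.094] z 0.092 0.097
top yel [302.  178.6] 25 mean [ 0.626 -0.134  0.094] z 0.091 0.098
top yel [281.1 182.9] 33 mean [ 0.618 -0.076  0.094] z 0.091 0.098
top yel [261.2 187. ] 20 mean [ 0.612 -0.022  0.095] z 0.091 0.098
top yel [244.8 190.2] 16 mean [0.606 0.022 0.094] z 0.092 0.097
top yel [293.5 197.1] 75 mean [ 0.578 -0.106  0.091] z -0.004 0.152
top org [318. 178.] 25 mean [ 0.629 -0.18   0.072] z 0.044 0.095
top org [302.9 180.8] 44 mean
[... 570 characters left out ...]
mean [ 0.615 -0.11   0.11 ] z 0.108 0.112
scene red [228.7 218.2] 36 mean [ 0.665 -0.105  0.128] z 0.101 0.138
scene red [212.2 223.6] 30 mean [ 0.668 -0.148  0.129] z 0.106 0.137
scene blue [257.9 195.2] 17 mean [ 0.648 -0.02   0.163] z 0.104 1.028
scene blue [243.2 198.6] 5 mean [ 0.599 -0.043  0.11 ] z 0.108 0.112
scene blue [267.2 203.4] 42 mean [0.653 0.003 0.128] z 0.1 0.137
scene blue [253.2 209.3] 34 mean [ 0.659 -0.037  0.128] z 0.102 0.137
scene yel [219.6 197.1] 68 mean [ 0.582 -0.103  0.121] z 0.087 0.149
scene roof ((710.8406982421875, -64.2166748046875), (190.28880310058594, 252.15919494628906), 7.398151397705078) [[600.0, 49.0], [633.0, -201.0], [821.0, -177.0], [789.0, 73.0]]
```

View pics/crop_top.png

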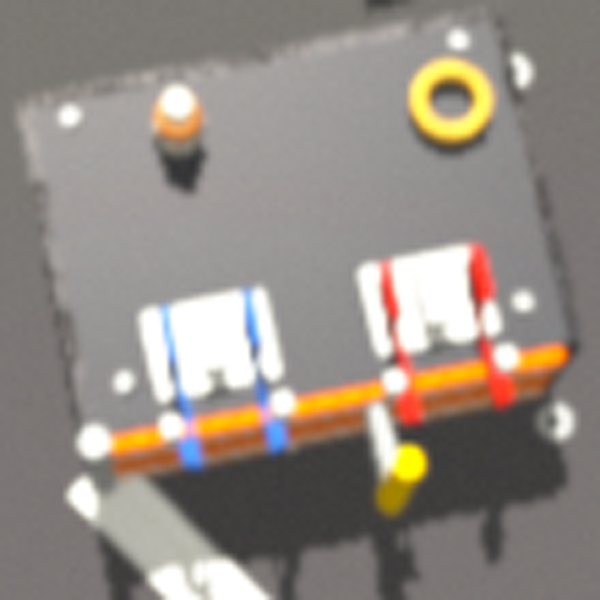

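apply_moves:
  series:
    - [[0,0,0],[0,0,-0.097]]
    - [[0,0,0],[0,0,-0.097]]
    - [[0,0,0],[0,0,-0.097]]
    - [[0,0,0],[0,0,-0.097]]
    - [[-19,-35,0],[0,0,0]]
    - [[-19,-35,0],[0,0,0]]
    - [[-19,-35,0],[0,0,0]]
    - [[-19,-35,0],[0,0,0]]
    - [[-19,-35,0],[0,0,0]]
    - [[-19,-35,0],[0,0,0]]
    - [[-19,-35,0],[0,0,0]]
    - [[-19,-35,0],[0,0,0]]
  claw: 1
  newtons: 30

```text
t: 1.1
tool_pos: [0.3412, 0.3198, 0.4044]
orientation: [0.202, -3.135, 0.0]
force: [0.7, -0.2, -1.0]
opening: 0.0933
gripper_force: 0.0
```

```bash
cat >> h.py <<'E'
def ray(n,u,v,z):
    c=robot.calibration(n); E=np.array(c["extrinsics"]); Rm,t=E[:3,:3],E[:3,3]
    o=-Rm.T@t; k=Rm.T@np.array([(u-c["cx"])/c["fx"],(v-c["cy"])/c["fy"],1]); return (o+k*(z-o[2])/k[2])*1000
def rel(target_mm):
    """shift in tool axes (mm) from TCP to bring grasp point to the target"""
    s=robot.read_state(); M=R.from_rotvec(s["orientation"]).as_matrix()
    g=np.array(s["tool_pos"])*1000+M[:,2]*167
    print("t",s["t"],"grasp",g.round(1),"yaw",np.degrees(np.arctan2(-M[0,1],M[1,1])).round(2),"z",M[:,2].round(3),"F",np.round(s["force"],1),"open",round(s["opening"]*1000,1),"gf",round(s["gripper_force"],1))
    return (M.T@(np.array(target_mm)-g)).round(1)
E
python3 - <<'E'
from h import *
# handle top and wing tops, from first pictures
for n in ("top","scene"):
    p=cv2.imread(f"pics/{n}0.png"); d=np.load(f"{n}0.npy"); P=pts(n,d); hsv=cv2.cvtColor(p,cv2.COLOR_BGR2HSV).astype(int); H,S,V=hsv[...,0],hsv[...,1],hsv[...,2]
    X,Y,Z=P[...,0],P[...,1],P[...,2]
    m=(X>.55)&(X<.60)&(Y>-.13)&(Y<-.08)&(Z>.142)&(Z<.16); v,u=np.nonzero(m); print(n,"handle top",m.sum(),P[m].mean(0).round(4),ray(n,u.mean(),v.mean(),.15).round(1))
    m=(X>.62)&(X<.70)&(Y>-.19)&(Y<.04)&(Z>.128)&(Z<.142)
    nc,l,st,ce=cv2.connectedComponentsWithStats(m.astype(np.uint8))
    for i in range(1,nc):
        if st[i,4]>3: print(n,"wing",st[i,4],ray(n,*ce[i],.136).round(1),P[l==i].mean(0).round(4))
O=np.array([621.8,-76]); a=np.radians(7.3); B=np.array([[np.cos(a),-np.sin(a)],[np.sin(a),np.cos(a)]])
for k,b in dict(red=(35,-55),blue=(35,55),handle=(-51,-20)).items(): print(k,(O+B@b).round(1),[ (O+B@np.add(b,(0,e))).round(1).tolist() for e in(22,-22)])
print(rel([663.5,-126.2,237]))
E
```

```text
top handle top 25 [ 0.5721 -0.1014  0.1489] [ 571.9 -101.2  150. ]
top wing 24 [ 664.  -146.7  136. ] [ 0.6644 -0.147   0.1346]
top wing 25 [ 657.9 -103.9  136. ] [ 0.6583 -0.1041  0.1345]
top wing 25 [650.5 -36.6 136. ] [ 0.6509 -0.0367  0.1346]
top wing 25 [644.7   3.1 136. ] [0.6452 0.0031 0.1342]
scene handle top 23 [ 0.5785 -0.1014  0.1472] [ 581.1 -102.   150. ]
scene wing 28 [653.4   2.  136. ] [0.6512 0.0029 0.1335]
scene wing 28 [658.6 -38.  136. ] [ 0.6566 -0.0372  0.1335]
scene wing 28 [ 667.  -105.1  136. ] [ 0.6648 -0.1045  0.1333]
scene wing 26 [ 671.9 -148.2  136. ] [ 0.6697 -0.1477  0.1333]
red [ 663.5 -126.1] [[660.7, -104.3], [666.3, -147.9]]
blue [649.5 -17. ] [[646.7, 4.8], [652.3, -38.8]]
handle [ 573.8 -102.3] [[571.0, -80.5], [576.6, -124.1]]
t 1.1 grasp [341.1 319.8 237.4] yaw 7.36 z [-0. -0. -1.] F [ 0.7 -0.2 -1. ] open 93.3 gf 0.0
[-2.626e+02 -4.836e+02  4.000e-01]
```

apply_moves:
  series:
    - [[-19,-35,0],[0,0,0]]
    - [[-19,-35,0],[0,0,0]]
    - [[-19,-35,0],[0,0,0]]
    - [[-19,-35,0],[0,0,0]]
    - [[-19,-35,0],[0,0,0]]
    - [[-19,-35,0],[0,0,0]]
    - [[-19,-35,0],[0,0,0]]
    - [[-19,-35,0],[0,0,0]]
    - [[-19,-35,0],[0,0,0]]
    - [[-19,-35,0],[0,0,0]]
    - [[-17,-32,0],[0,0,0]]
    - [[-17,-32,0],[0,0,0]]

```text
t: 2.1
tool_pos: [0.6165, -0.0623, 0.404]
orientation: [0.2, -3.134, -0.0]
force: [0.2, -0.2, 1.0]
opening: 0.0929
gripper_force: 0.0
```

Run:
```python
from h import *
print(rel([664,-126,124]))
```

```text
t 2.1 grasp [616.3 -62.3 237. ] yaw 7.32 z [-0.001  0.    -1.   ] F [ 0.2 -0.2  1. ] open 92.9 gf 0.0
[-39.3 -69.3 113. ]
```

apply_moves:
  series:
    - [[-19.5,-34.5,0],[0,0,0]]
    - [[-19.5,-34.5,0],[0,0,0]]
    - [[0,0,0],[0,0,0]]
    - [[0,0,30],[0,0,0]]
    - [[0,0,30],[0,0,0]]
    - [[0,0,25],[0,0,0]]
    - [[0,0,14],[0,0,0]]
    - [[0,0,14],[0,0,0]]
    - [[0,0,0],[0,0,0]]

```text
t: 2.85
tool_pos: [0.6622, -0.1233, 0.2882]
orientation: [0.201, -3.13, -0.003]
force: [-1.2, 0.1, -0.3]
opening: 0.0926
gripper_force: 0.0
```

Run:
```python
from h import *
print(rel([664,-126,124]))
```

```text
t 2.85 grasp [ 661.4 -123.1  121.2] yaw 7.36 z [-0.005  0.001 -1.   ] F [-1.2  0.1 -0.3] open 92.6 gf 0.0
[-2.2 -3.2 -2.8]
```

apply_moves:
  series:
    - [[-2,-3,-1.5],[0,0,0]]
    - [[0,0,0],[0,0,0]]
    - [[0,0,0],[0,0,0]]

```text
t: 3.1
tool_pos: [0.6666, -0.1269, 0.2959]
orientation: [-0.201, 3.131, -0.002]
force: [0.2, 0.7, -0.2]
opening: 0.093
gripper_force: 0.0
```

apply_moves:
  series:
    - [[0,0,0],[0,0,0]]
    - [[0,0,0],[0,0,0]]
    - [[0,0,0],[0,0,0]]
    - [[0,0,0],[0,0,0]]
    - [[0,0,0],[0,0,0]]
    - [[0,0,0],[0,0,0]]
    - [[0,0,0],[0,0,0]]
    - [[0,0,0],[0,0,0]]
    - [[0,0,0],[0,0,0]]
    - [[0,0,0],[0,0,0]]
    - [[0,0,0],[0,0,0]]
    - [[0,0,0],[0,0,0]]
  claw: 0.27
  newtons: 30

```text
t: 4.1
tool_pos: [0.6656, -0.1265, 0.2932]
orientation: [0.201, -3.135, 0.0]
force: [0.0, -0.1, 0.3]
opening: 0.027
gripper_force: 30.0
```

Run:
```python
from h import *
print(rel([664,-126,124]))
p,d=robot.read_camera("scene"); cv2.imwrite("pics/s1.png",cv2.resize(p[150:300,150:350],(800,600)))
```

```text
t 4.1 grasp [ 665.6 -126.6  126.2] yaw 7.34 z [-0. -0. -1.] F [ 0.  -0.1  0.3] open 27.0 gf 30.0
[1.5 0.7 2.2]
```

View pics/s1.png

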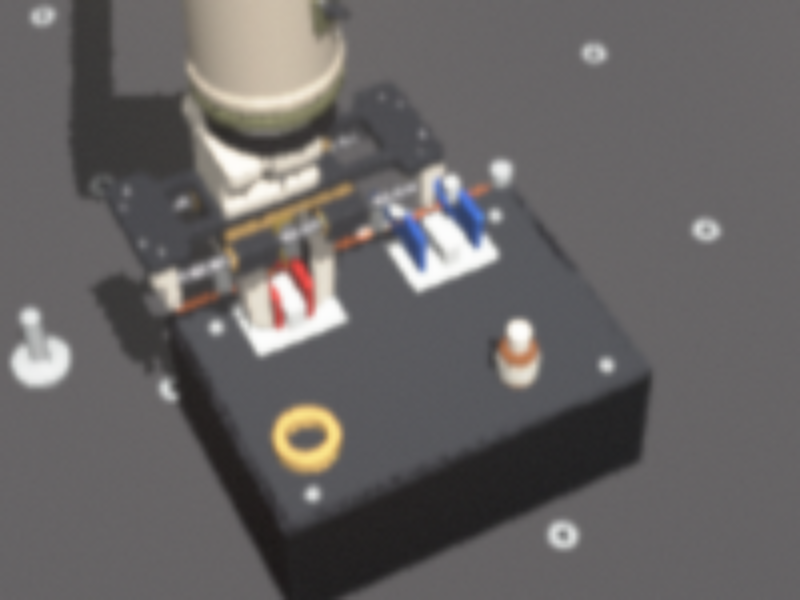

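The picture shows the red wings at (290,290) pressed against their block; the opening of 27 mm and 30 N agree. On to blue.

apply_moves:
  series:
    - [[0,0,0],[0,0,0]]
    - [[0,0,0],[0,0,0]]
    - [[0,0,0],[0,0,0]]
    - [[0,0,0],[0,0,0]]
    - [[0,0,0],[0,0,0]]
    - [[0,0,0],[0,0,0]]
    - [[0,0,-30],[0,0,0]]
    - [[0,0,-30],[0,0,0]]
    - [[0,37,0],[0,0,0]]
    - [[0,37,0],[0,0,0]]
    - [[0,36,0],[0,0,0]]
    - [[0,0,0],[0,0,0]]
  claw: 1

```text
t: 5.15
tool_pos: [0.6509, -0.0117, 0.3537]
orientation: [-0.208, 3.134, 0.004]
force: [-0.5, 0.5, -0.1]
opening: 0.0924
gripper_force: 0.0
```

Run:
```python
from h import *
print(rel([650.5,-17.3,125]))
```

```text
t 5.15 grasp [651.  -11.2 186.7] yaw 7.6 z [ 0.     0.003 -1.   ] F [-0.5  0.5 -0.1] open 92.4 gf 0.0
[ 1.3 -6.1 61.7]
```

apply_moves:
  series:
    - [[0,0,0],[0,0,0]]
    - [[0,0,0],[0,0,0]]
    - [[0,0,20],[0,0,0]]
    - [[0,0,20],[0,0,0]]
    - [[0,0,12],[0,0,0]]
    - [[0,0,9],[0,0,0]]
    - [[0,0,0],[0,0,0]]
    - [[0,0,0],[0,0,0]]
    - [[0,0,0],[0,0,0]]

```text
t: 5.9
tool_pos: [0.652, -0.0178, 0.2934]
orientation: [-0.201, 3.134, -0.001]
force: [0.2, 0.9, 0.1]
opening: 0.0931
gripper_force: 0.0
```

Run:
```python
from h import *
print(rel([650.5,-17.3,125]))
```

```text
t 5.9 grasp [652.3 -17.9 126.4] yaw 7.32 z [ 0.001 -0.    -1.   ] F [0.2 0.9 0.1] open 93.1 gf 0.0
[1.7 0.8 1.4]
```

apply_moves:
  series:
    - [[0,0,0],[0,0,0]]
    - [[0,0,0],[0,0,0]]
    - [[0,0,0],[0,0,0]]
    - [[0,0,0],[0,0,0]]
    - [[0,0,0],[0,0,0]]
    - [[0,0,0],[0,0,0]]
    - [[0,0,0],[0,0,0]]
    - [[0,0,0],[0,0,0]]
    - [[0,0,0],[0,0,0]]
    - [[0,0,0],[0,0,0]]
    - [[0,0,0],[0,0,0]]
    - [[0,0,0],[0,0,0]]
  claw: 0.27

```text
t: 6.9
tool_pos: [0.6515, -0.0175, 0.2922]
orientation: [0.201, -3.135, 0.0]
force: [-1.2, -0.0, 0.9]
opening: 0.0275
gripper_force: 30.0
```

apply_moves:
  series:
    - [[0,0,0],[0,0,0]]
    - [[0,0,0],[0,0,0]]
    - [[0,0,0],[0,0,0]]
    - [[0,0,0],[0,0,0]]
    - [[0,0,0],[0,0,0]]
    - [[0,0,0],[0,0,0]]
    - [[0,0,0],[0,0,0]]
    - [[0,0,-30],[0,0,0]]
    - [[0,0,-30],[0,0,0]]
    - [[0,0,-5],[0,0,0]]
    - [[0,0,0],[0,0,0]]
  claw: 1

```text
t: 7.82
tool_pos: [0.6526, -0.0175, 0.3612]
orientation: [-0.201, 3.129, -0.002]
force: [0.7, 0.5, 0.5]
opening: 0.0917
gripper_force: 0.0
```

Run:
```python
from h import *
print(rel([575,-102,140]))
for n in ("top","scene"):
    p,d=robot.read_camera(n)
    P=pts(n,d);X,Y,Z=[P[...,i] for i in range(3)]
    m=(X>.62)&(X<.70)&(Y>-.19)&(Y<.04)&(Z>.128)&(Z<.142)
    nc,l,st,ce=cv2.connectedComponentsWithStats(m.astype(np.uint8))
    for i in range(1,nc):
        if st[i,4]>3: print(n,"wing",st[i,4],P[l==i].mean(0).round(4))
cv2.imwrite("pics/s2.png",cv2.resize(p[150:300,150:350],(800,600)))
```

```text
t 7.8167 grasp [653.6 -17.6 194.2] yaw 7.35 z [ 0.006 -0.001 -1.   ] F [0.7 0.5 0.5] open 91.7 gf 0.0
[ 89.1 -73.6  53.7]
top wing 21 [ 0.6456 -0.028   0.1346]
top wing 19 [ 0.6443 -0.0061  0.1352]
scene wing 30 [ 0.6538 -0.0061  0.1337]
scene wing 28 [ 0.6564 -0.0276  0.1334]
scene wing 28 [ 0.6666 -0.115   0.1338]
scene wing 24 [ 0.669  -0.1369  0.1344]
```

View pics/s2.png

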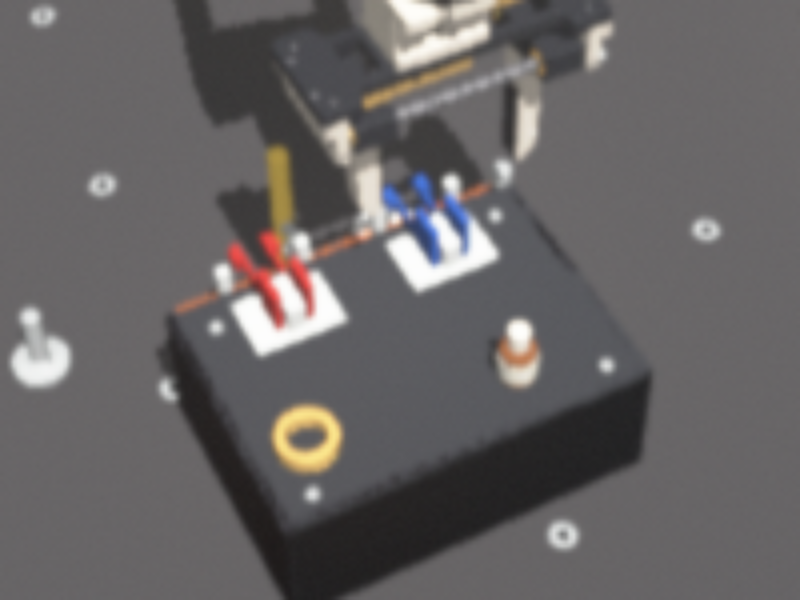

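All four wings are in: both pairs at (290,290) and (445,235) are 22 mm apart. Now to the handle.

apply_moves:
  series:
    - [[29.5,-24.5,0],[0,0,0]]
    - [[29.5,-24.5,0],[0,0,0]]
    - [[29.5,-24.5,0],[0,0,0]]
    - [[0,0,0],[0,0,0]]
    - [[0,0,0],[0,0,0]]
    - [[0,0,20],[0,0,0]]
    - [[0,0,20],[0,0,0]]
    - [[0,0,10],[0,0,0]]
    - [[0,0,7],[0,0,0]]
    - [[0,0,0],[0,0,0]]
    - [[0,0,0],[0,0,0]]

```text
t: 8.83
tool_pos: [0.5734, -0.1012, 0.3]
orientation: [0.202, -3.134, -0.001]
force: [-0.1, -0.3, 0.4]
opening: 0.093
gripper_force: 0.0
```

Run:
```python
from h import *
print(rel([575,-102,137]))
```

```text
t 8.8333 grasp [ 573.3 -101.2  133. ] yaw 7.38 z [-0.001  0.    -1.   ] F [-0.1 -0.3  0.4] open 93.0 gf 0.0
[-1.6 -1.  -4. ]
```

apply_moves:
  series:
    - [[-1.5,-1,-3],[0,0,0]]
    - [[0,0,0],[0,0,0]]
    - [[0,0,0],[0,0,0]]
    - [[0,0,0],[0,0,0]]
    - [[0,0,0],[0,0,0]]
    - [[0,0,0],[0,0,0]]
    - [[0,0,0],[0,0,0]]
    - [[0,0,0],[0,0,0]]
    - [[0,0,0],[0,0,0]]
    - [[0,0,0],[0,0,0]]
    - [[0,0,0],[0,0,0]]
    - [[0,0,0],[0,0,0]]
  claw: 0
  newtons: 40

```text
t: 9.83
tool_pos: [0.5748, -0.1024, 0.3032]
orientation: [0.201, -3.135, -0.0]
force: [0.2, -0.4, -0.4]
opening: 0.0178
gripper_force: 0.0
```

Run:
```python
from h import *
print(rel([575,-102,137]))
prev=None
for th in np.arange(0,1.61,.1):
    c,s=np.cos(th),np.sin(th); q=np.array([-48*c-140*s,48*s-140*c])
    if prev is not None: print(round(th,1),(-(q-prev)[0]).round(1),(q-prev)[1].round(1))
    prev=q
```

```text
t 9.8333 grasp [ 574.8 -102.4  136.2] yaw 7.35 z [-0.  0. -1.] F [ 0.2 -0.4 -0.4] open 17.8 gf 0.0
[-0.3  0.4 -0.8]
0.1 13.7 5.5
0.2 13.1 6.8
0.3 12.4 8.1
0.4 11.5 9.3
0.5 10.5 10.4
0.6 9.4 11.4
0.7 8.2 12.3
0.8 7.0 13.0
0.9 5.6 13.7
1.0 4.2 14.2
1.1 2.8 14.5
1.2 1.3 14.7
1.3 -0.1 14.8
1.4 -1.6 14.7
1.5 -3.1 14.5
1.6 -4.5 14.1
```

apply_moves:
  series:
    - [[0,0,0],[0,0,0]]
    - [[0,0,0],[0,0,0]]
    - [[0,0,0],[0,0,0]]
    - [[6.9,2.7,0],[0,0,0]]
    - [[6.8,2.8,0],[0,0,0]]
    - [[6.6,3.4,0],[0,0,0]]
    - [[6.5,3.4,0],[0,0,0]]
    - [[6.2,4,0],[0,0,0]]
    - [[6.2,4.1,0],[0,0,0]]
    - [[5.8,4.6,0],[0,0,0]]
    - [[5.7,4.7,0],[0,0,0]]
    - [[0,0,0],[0,0,0]]

```text
t: 10.83
tool_pos: [0.5189, -0.0797, 0.3031]
orientation: [0.201, -3.133, 0.003]
force: [-2.9, -8.8, -1.9]
opening: 0.0135
gripper_force: 40.0
```

```bash
cat >> h.py <<'E'
def gate():
    for n in ("top","scene"):
        p,d=robot.read_camera(n); P=pts(n,d); hsv=cv2.cvtColor(p,cv2.COLOR_BGR2HSV).astype(int); H,S,V=hsv[...,0],hsv[...,1],hsv[...,2]
        m=(H>=5)&(H<20)&(S>150)&(V>90)&(P[...,0]>.4)&(P[...,0]<.66)&(P[...,1]>-.2)&(P[...,1]<.2)&(P[...,2]>.03)&(P[...,2]<.1)
        if m.sum()>10:
            q=P[m][:,:2]; vx,vy,x,y=cv2.fitLine(q.astype(np.float32),cv2.DIST_L1,0,.001,.001).ravel()
            a=np.degrees(np.arctan2(vx,-vy)) # dir of gate; shut direction box -y
            print(n,m.sum(),"gate angle rad", round(float(((-(np.degrees(np.arctan2(vy,vx))))-90+7.35+360)%180/57.3),3),q.mean(0).round(3))
    return p
E
python3 - <<'E'
from h import *
print(rel([0,0,137])); gate()
E
```

```text
t 10.8333 grasp [518.5 -80.1 136.1] yaw 7.32 z [-0.002 -0.002 -1.   ] F [-2.9 -8.8 -1.9] open 13.5 gf 40.0
[5.041e+02 1.455e+02 1.000e-01]
top 84 gate angle rad 0.4 [0.592 0.011]
scene 550 gate angle rad 0.398 [ 0.567 -0.108]
```

apply_moves:
  series:
    - [[5.3,5.1,0],[0,0,0]]
    - [[5.2,5.3,0],[0,0,0]]
    - [[4.8,5.6,0],[0,0,0]]
    - [[4.6,5.8,0],[0,0,0]]
    - [[4.2,6,0],[0,0,0]]
    - [[4,6.3,0],[0,0,0]]
    - [[3.6,6.5,0],[0,0,0]]
    - [[3.4,6.5,0],[0,0,0]]
    - [[0,0,0],[0,0,0]]

```text
t: 11.68
tool_pos: [0.4773, -0.0376, 0.303]
orientation: [0.201, -3.129, 0.004]
force: [-13.5, -10.7, 6.7]
opening: 0.0133
gripper_force: 40.0
```

Run:
```python
from h import *
print(rel([0,0,137])); gate()
```

```text
t 11.6833 grasp [476.3 -38.1 136. ] yaw 7.33 z [-0.006 -0.003 -1.   ] F [-13.5 -10.7   6.7] open 13.3 gf 40.0
[467.6  98.6   1.6]
scene 586 gate angle rad 0.792 [ 0.519 -0.071]
```

apply_moves:
  series:
    - [[1.8,-0.9,0],[0,0,0]]
    - [[2.9,6.8,0],[0,0,0]]
    - [[2.8,6.9,0],[0,0,0]]
    - [[2.2,7,0],[0,0,0]]
    - [[2,7.2,0],[0,0,0]]
    - [[1.5,7.2,0],[0,0,0]]
    - [[1.3,7.3,0],[0,0,0]]
    - [[0.8,7.3,0],[0,0,0]]
    - [[0.5,7.4,0],[0,0,0]]
    - [[0,0,0],[0,0,0]]

```text
t: 12.62
tool_pos: [0.4558, 0.0173, 0.3029]
orientation: [0.202, -3.133, -0.001]
force: [-4.1, -2.8, 1.0]
opening: 0.0136
gripper_force: 40.0
```

Run:
```python
from h import *
print(rel([0,0,137])); gate()
```

```text
t 12.6167 grasp [455.5  17.4 135.9] yaw 7.38 z [-0.002  0.    -1.   ] F [-4.1 -2.8  1. ] open 13.6 gf 40.0
[ 4.539e+02  4.130e+01 -3.000e-01]
top 22 gate angle rad 1.245 [0.589 0.036]
scene 456 gate angle rad 1.2 [ 0.487 -0.024]
```

Past the detent, at 1.2 rad with small forces. Continue to about 1.55.

apply_moves:
  series:
    - [[0.1,7.4,0],[0,0,0]]
    - [[-0.2,7.4,0],[0,0,0]]
    - [[-0.6,7.4,0],[0,0,0]]
    - [[-1,7.3,0],[0,0,0]]
    - [[-1.4,7.3,0],[0,0,0]]
    - [[-1.7,7.2,0],[0,0,0]]
    - [[-2,7.1,0],[0,0,0]]
    - [[0,0,0],[0,0,0]]
    - [[0,0,0],[0,0,0]]
    - [[0,0,0],[0,0,0]]
    - [[0,0,0],[0,0,0]]
    - [[0,0,0],[0,0,0]]

```text
t: 13.72
tool_pos: [0.457, 0.0679, 0.3029]
orientation: [0.201, -3.134, -0.0]
force: [-1.2, -2.4, -6.0]
opening: 0.0135
gripper_force: 40.0
```

Run:
```python
from h import *
print(rel([0,0,137])); p=gate()
cv2.imwrite("pics/s3.png",cv2.resize(p[120:300,150:390],(800,600)))
```

```text
t 13.7167 grasp [456.9  67.9 135.9] yaw 7.33 z [-0.001  0.    -1.   ] F [-1.2 -2.4 -6. ] open 13.5 gf 40.0
[461.8  -9.   -0.6]
top 22 gate angle rad 1.613 [0.589 0.04 ]
scene 239 gate angle rad 1.545 [0.492 0.024]
```

View pics/s3.png

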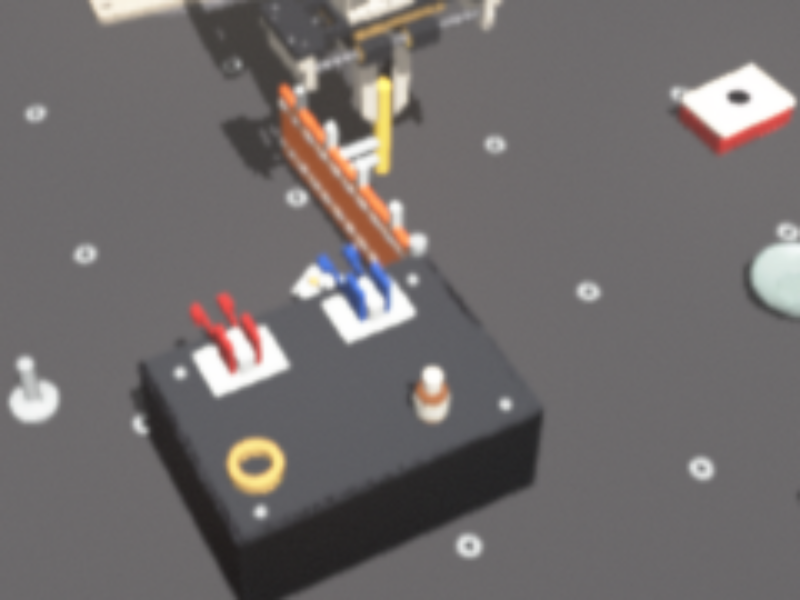

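The gate runs from (285,95) to (410,245), square to the box front at about 1.55 rad. The handle at (385,90) is in the fingers, all four wings are in, and the other things have not been moved. I hand the job in.

```bash
python3 -c "
from plant import robot
print(robot.close_job())"
```

```text
the job is handed in; nothing more can be done
None
```

I squeezed the red catch, then the blue, swung the gate to about 1.55 rad and handed the job in with the gripper still holding its handle at 40 N; no verdict came back.

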